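Touch-dry test of a painted slat

ROBOT

A 6-joint arm with a two-finger parallel gripper is mounted at the origin on the work surface. World frame = base frame: x ahead of the robot, y to its left, z up, the work surface at z = 0. Lengths are in m, angles in rad, forces in N, time in s.
With the tool pointing down it reaches from about 0.425 to 0.95 m from the base axis. Payload 3.5 kg.
Tool frame: the origin (TCP) lies between the finger pads, 19 mm behind the fingertips; this is the grasp point; z points along the fingers, y is the line along which they close (so a half turn about z gives the same grasp; the last joint's range is limited). The gripper opens to 85 mm and grips with 20 to 120 N. Pads are 22 mm wide; open, the fingers measure 114 mm over their backs; the gripper's body (76 mm by 85 mm) begins 54 mm behind the grasp point. The pads swing forward as they close: fully open they stand 13 mm farther back than shut.
Start: joints at [-0.15, 0.286, 1.577, -0, 1.279, -0.15], TCP at [0.675, 0, 0.25] pointing down, gripper open.
Joint ranges: [-2.77, 2.77], [-0.9, 2.22], [0.21, 2.48], [-1.53, 4.67], [0.24, 2.81], [-2.84, 2.84]. Speed limits (rad/s): [2.79, 2.79, 3.14, 3.14, 3.14, 3.14].

INTERFACE

Orientations are given as a unit quaternion [x, y, z, w].
In Python, from plant import readout, cams, sign_off gives the robot as it stands. The module is installed in compiled form; this text tells all that it offers.
- The arm moves only by the tool step_arm, never from a script. Its argument "increments" is a list of rows, each a list of 2 entries, a list of its own where there are three numbers: the shift along the world's x, y, z in mm, then the turn, a rotation vector about the world's x, y, z in rad. In form: [[[x, y, z], [rx, ry, rz]], ...]. A call has 1 to 8 rows; each row shifts and turns the commanded pose from where the row before left it; what a row does not reach is not made up. A row lasts 1/12 s, in which the tool goes at most 41.7 mm and 7.16 degrees, less where a joint would pass 70% of its speed; a pose out of reach is approached as far as the arm can. A call is refused whole if a number of a shift passes 41.7 or a number of a turn 0.125, either way. A call with a gripper value outside its range is refused whole. "fingers" is the opening, from -1 (shut) to 1 (fully open), set as the call begins (left out, the last holds). The fingers move at their own pace and stop on an object; "grip_force" is the grip in N (left out, the last holds). Time passes only in rows, so rows that do not move let the fingers close. It gives the time, the measured TCP pose, the force, the opening and the grip force at its end, in the units of the state.
- readout.get_state(): the state, without advancing time (a new reading comes with each control period).
- cams.read_camera(name): name is "scene" or "side" or "wrist"; returns the picture (420x560x3 uint8, red, green, blue); there is no depth.
- cams.get_calibration(name): a dict with "fx", "fy", "cx", "cy" (pixels), "eye" and "rotation" of the camera in the world; the wrist camera has in their place "T_tool_cam" (4x4, takes a point from camera to tool coordinates, whose origin is the TCP and whose axes are the flange's). Camera axes: x right, y up, looking along -z (the intrinsics and any distortion apply to the point x, -y, -z); pixel columns grow to the right and rows downward; lengths in m; the calibration is good to about 2 mm. A picture is of the moment at which its call begins: read the wrist's pose just before it. get_calibration takes no time and is no camera call.
- sign_off(): hands the job in; it is judged then, once.
The state is a dict: "time": time; "qpos": joint angles; "dq": joint speeds; "joint_efforts": joint torques, N m; "eef_pos": TCP position; "tcp_rot": TCP orientation; "contact_force": force on the tool from outside, world axes, zero at the start; "wrist_torque": the same for the moment, N m; "opening": opening from 0.0 (shut) to 1.0 (fully open); "finger_force": force on a finger pad.
Only numpy, scipy, OpenCV 4.12 (cv2) and the standard library are available. Lean on these libraries where they do the work, as an engineer would, in place of code of your own. Each camera call takes 0.05 s, during which the arm holds its last target. There are 200 camera calls.

TASK

Check whether the paint on one slat is touch-dry: rest the fingertips lightly on its yellow spot for about a second without sliding the slat or pushing its sprung carrier down to the stop, and draw well clear of the slats again. Then press the green key on the timer fully down and let it come up again. Grasp and lift nothing, and leave the other three slats, the red key, the jar, bottle, beaker and brush alone.

Things in the scene. Friction and masses are not known exactly. Their poses are not given: they have to be found in the camera images.
- slat_yellow: dark teal painted wooden slat with a yellow test spot: 34 x 220 x 10 mm (x across, y along), loose, about 0.1 kg. Origin at the centre of its underside, z up. It lies level on its own sprung carrier in the tray, along the tray's y (within 0.02 rad); slats lie 52 mm apart centre to centre along the tray's x; undersides 26 mm above the table.
- spot_yellow_top (a point): centre of the top face of the yellow test spot, a round raised patch of dry paint 28 mm across and 2 mm proud of the slat (top 38 mm above the table), on the slat's centre line 40 mm along the slat's own y. Axes as the slat's.
- slat_white: dark teal painted wooden slat with a white test spot: 34 x 220 x 10 mm (x across, y along), loose, about 0.1 kg. Origin at the centre of its underside, z up. It lies level on its own sprung carrier in the tray, along the tray's y (within 0.02 rad); slats lie 52 mm apart centre to centre along the tray's x; undersides 26 mm above the table.
- spot_white_top (a point): centre of the top face of the white test spot, a round raised patch of dry paint 28 mm across and 2 mm proud of the slat (top 38 mm above the table), on the slat's centre line -45 mm along the slat's own y. Axes as the slat's.
- slat_red: dark teal painted wooden slat with a red test spot: 34 x 220 x 10 mm (x across, y along), loose, about 0.1 kg. Origin at the centre of its underside, z up. It lies level on its own sprung carrier in the tray, along the tray's y (within 0.02 rad); slats lie 52 mm apart centre to centre along the tray's x; undersides 26 mm above the table.
- spot_red_top (a point): centre of the top face of the red test spot, a round raised patch of dry paint 28 mm across and 2 mm proud of the slat (top 38 mm above the table), on the slat's centre line -20 mm along the slat's own y. Axes as the slat's.
- slat_lilac: dark teal painted wooden slat with a lilac test spot: 34 x 220 x 10 mm (x across, y along), loose, about 0.1 kg. Origin at the centre of its underside, z up. It lies level on its own sprung carrier in the tray, along the tray's y (within 0.02 rad); slats lie 52 mm apart centre to centre along the tray's x; undersides 26 mm above the table.
- spot_lilac_top (a point): centre of the top face of the lilac test spot, a round raised patch of dry paint 28 mm across and 2 mm proud of the slat (top 38 mm above the table), on the slat's centre line 20 mm along the slat's own y. Axes as the slat's.
- tray: white open tray, fixed, 250 (x) x 300 (y) x 18 mm high, origin centred under it, z up. In it four sprung aluminium carriers (26 x 190 mm, long along the tray's y), one under each slat. A carrier starts to sink under 1 to 2 N on the slat, gives 2 mm per N straight down, meets its stop at 12 mm (about 8 N) and rises when let go. Which slat lies in which place varies.
- timer: grey bench timer, fixed, 110 (x) x 140 (y) x 40 mm high, origin at the centre of its underside, z up, with a dark display on the far (+x) half of its top and two round keys on the near half: green towards its +y, red towards its -y, 68 mm apart
- key_green (a joint): travel of the green key: 0 up, 0.006 m fully down; pressed straight down; a spring returns it (about 4 N holds it fully down)
- key_green_top (a point): centre of the top face of the green key, 28 mm across, 62 mm above the table when up; it stands 10 mm proud of a black housing 44 mm across and 12 mm high on the timer's top
- key_red (a joint): travel of the red key: 0 up, 0.006 m fully down; pressed straight down; a spring returns it (about 4 N holds it fully down)
- key_red_top (a point): centre of the top face of the red key, 28 mm across, 62 mm above the table when up; it stands 10 mm proud of a black housing 44 mm across and 12 mm high on the timer's top
- jar: white plastic jar with white lid, 60 mm across, 85 mm high, loose; origin at the centre of its underside
- bottle: amber bottle with black cap, 56 mm across, 130 mm high, loose; origin at the centre of its underside
- beaker: open glass beaker, 72 mm across, 90 mm high, loose; origin at the centre of its underside
- brush: wooden paint brush lying on the table, about 200 mm long along its own x, loose; origin under its middle
- spot_yellow: the yellow test spot itself, fixed on its slat; origin at the centre of its underside, 2 mm below point spot_yellow_top
Not all that is in view belongs to the job. What is shaped like the slat_yellow but pink is not meant.

How it is judged:
By the outcome, as a careful person would: the job done as asked, in the order asked, and still so for the second after the job is handed in, with the robot touching nothing.
It also fails if it takes over 42 s, if anything falls off the work surface, if the arm or the gripper's body presses on something with over 40 N, if the wrist force passes 120 N, or if a joint passes its speed limit or range.

## Working session

There is one attempt and no reset: what is moved stays moved. The work goes in short steps, Python scripts to look and compute and a tool call to move; the robot and the scene stay as the last step left them, time stands still between calls to the robot, and variables do not carry over. Pictures are saved under pics/ and viewed, at most 10 in all, crops included, and the job is handed in when it is done.

Besides the shell and the picture viewer there is one more tool, called by a JSON object that holds its "op" and its "data", one argument or row to a line. step_arm: Moves the arm, as the interface text tells. Its arguments: {"type":"object","properties":{"increments":{"type":"array","items":{"type":"array"}},"fingers":{"type":"number"},"grip_force":{"type":"number"}},"required":["increments"]}

```bash
mkdir -p pics
python3 - <<'E'
from plant import readout, cams
import cv2,numpy as np
s=readout.get_state(); print(s)
ims=[]
for n in ["scene","side","wrist"]:
    im=cams.read_camera(n); cv2.imwrite(f"pics/{n}0.png",im[:,:,::-1]); print(n,cams.get_calibration(n))
E
```

```text
{'time': 0.0, 'qpos': array([-1.50015546e-01,  2.87189393e-01,  1.57816738e+00, -3.95122807e-05,
        1.27859286e+00, -1.50000902e-01]), 'dq': array([ 0.00152784, -0.00074041, -0.00029712, -0.00041422,  0.00216298,
        0.0006501 ]), 'joint_efforts': array([-1.79628755e-04, -4.05981302e+01, -2.92628127e+01, -1.54224781e-04,
        5.81841552e-03,  3.74769741e-06]), 'eef_pos': array([6.74391013e-01, 1.02323748e-04, 2.48636511e-01]), 'tcp_rot': array([ 0.70710743,  0.70710515, -0.00071464, -0.00093727]), 'contact_force': array([-0.11204814,  0.65281368, -0.32217268]), 'wrist_torque': array([ 0.02663114, -0.05373748, -0.00061349]), 'finger_force': 0.0, 'opening': 0.9985784134604684}
scene {'fx': 400.96735124311954, 'fy': 400.96735124311954, 'cx': 278.62409321043936, 'cy': 208.32245905907166, 'eye': array([ 1.3185177 , -0.48930006,  0.80099269]), 'rotation': array([0.38175861, 0.19519747, 0.42413428, 0.79766436])}
side {'fx': 445.8740022798506, 'fy': 445.8740022798506, 'cx': 275.9205245393363, 'cy': 199.51078664474636, 'eye': array([ 0.25619035, -0.70153048,  0.9509818 ]), 'rotation': array([ 0.34562384, -0.07735729, -0.18270273,  0.91715851])}
wrist {'fx': 335.55491353738176, 'fy': 335.55491353738176, 'cx': 283.42041084122343, 'cy': 214.14523446010742, 'T_tool_cam': array([[-1.40024098e-04,  9.52416653e-01,  3.04799112e-01,
         7.89473109e-02],
       [ 9.99999761e-01, -7.31951104e-05,  6.88113246e-04,
        -1.11512566e-03],
       [ 6.77680320e-04,  3.04799136e-01, -9.52416415e-01,
        -1.24237156e-01],
       [ 0.00000000e+00,  0.00000000e+00,  0.00000000e+00,
         1.00000000e+00]])}
```

View pics/scene0.png

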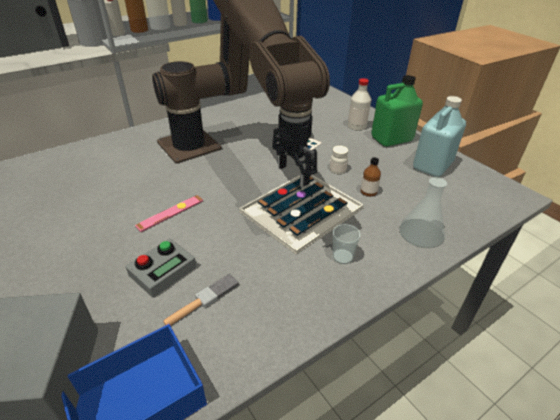

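View pics/side0.png

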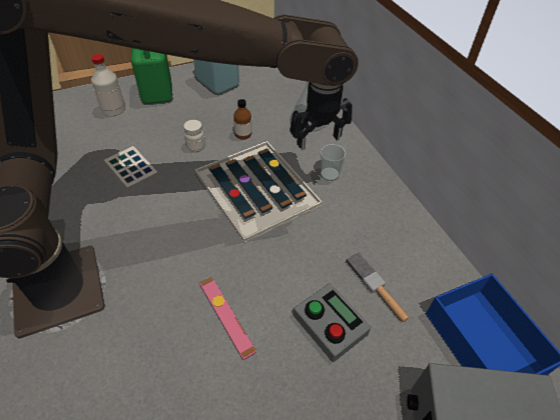

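View pics/wrist0.png

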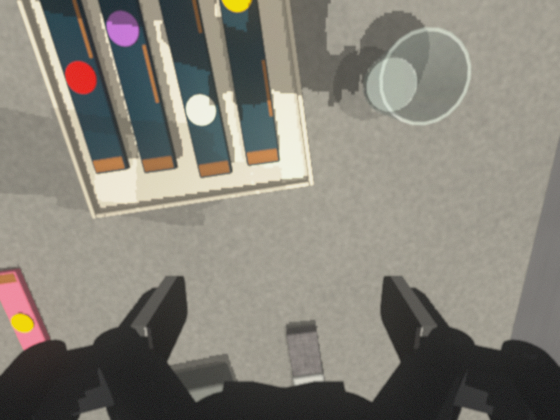

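The scene view shows the yellow spot at about (329,209) on the slat nearest the beaker, with the green key at (165,247). In the side view they are at (274,163) and (314,309). The wrist view has the yellow spot clipped at (237,3). The pink slat with its own yellow spot is a decoy.

```bash
cat > h.py <<'E'
from plant import readout, cams
import cv2,numpy as np
from scipy.spatial.transform import Rotation as R
def blob(im,kind,near,r=16):
    hsv=cv2.cvtColor(im,cv2.COLOR_RGB2HSV).astype(int); H,S,V=hsv[...,0],hsv[...,1],hsv[...,2]
    rng={'yellow':(20,35),'green':(45,85),'red':(-1,8),'lilac':(130,160)}[kind]
    m=((H>rng[0])&(H<rng[1])&(S>110)&(V>60)).astype(np.uint8)
    n,l,st,c=cv2.connectedComponentsWithStats(m)
    k=[(st[i,4],i) for i in range(1,n) if np.hypot(*(c[i]-near))<r]
    if not k: return None
    a,i=max(k); return c[i],st[i]
def ray(name,px,pose=None):
    c=cams.get_calibration(name)
    d=np.array([(px[0]-c['cx'])/c['fx'],-(px[1]-c['cy'])/c['fy'],-1])
    if name=='wrist':
        T=c['T_tool_cam']; r=R.from_quat(pose[1])
        return pose[0]+r.apply(T[:3,3]), r.apply(T[:3,:3]@d)
    return c['eye'],R.from_quat(c['rotation']).apply(d)
def onplane(name,px,z,pose=None):
    o,d=ray(name,px,pose); return o+d*(z-o[2])/d[2]
E
python3 - <<'E'
from h import *
im={n:cv2.imread(f'pics/{n}0.png')[:,:,::-1].copy() for n in['scene','side']}
for lab,k,z,a,b in [('spotY','yellow',.038,(329,209),(274,163)),('green','green',.060,(165,247),(314,309)),('redkey','red',.060,(143,262),(336,332)),('spotR','red',.038,(283,192),(235,193)),('spotL','lilac',.038,(300,195),(244,179)),('decoy','yellow',.012,(182,206),(218,300))]:
    for n,p in (('scene',a),('side',b)):
        r=blob(im[n],k,p)
        if r: print(lab,n,r[0].round(1),r[1][2:],(onplane(n,r[0],z)*1000).round(1))
for lab,a,b,z in [('beaker rim',(346,237),(332,154),.09),('bottle cap',(374,162),(242,103),.13),('jar',(340,152),(193,126),.085)]:
    print(lab,(onplane('scene',a,z)*1000).round(),(onplane('side',b,z)*1000).round())
E
```

```text
spotY scene [328.5 208.1] [10  7 58] [634.2 172.2  38. ]
spotY side [273.8 162.9] [11  7 60] [633.1 171.6  38. ]
green scene [164.7 245.8] [12  9 82] [ 537.7 -304.9   60. ]
green side [314.9 307. ] [ 13  13 129] [ 531.9 -304.4   60. ]
redkey scene [142.3 259.4] [13 11 96] [ 552.6 -370.    60. ]
redkey side [335.6 330.4] [ 14  14 151] [ 548.5 -370.4   60. ]
spotR scene [282.  190.7] [ 9  6 35] [484.8 104.7  38. ]
spotR side [234.2 192.6] [10  8 60] [485.9 103.7  38. ]
spotL scene [300. 193.] [6 3 8] [526.  145.4  38. ]
spotL side [244.6 179.1] [10  6 35] [530.6 141.5  38. ]
decoy scene [180.9 205.1] [ 9  5 34] [ 344.  -181.9   12. ]
decoy side [218.  300.6] [11 10 88] [ 344.3 -181.9   12. ]
beaker rim [797.  89.  90.] [779.  94.  90.]
bottle cap [620. 356. 130.] [607. 361. 130.]
jar [463. 360.  85.] [449. 366.  85.]
```

{"op": "step_arm", "data": {
  "increments": [
    [[-10,30,0],[0,0,0]],
    [[-10,30,-15],[0,0,0]],
    [[-10,30,-15],[0,0,0]],
    [[-10,20,-20],[0,0,0]],
    [[0,0,0],[0,0,0]],
    [[0,0,0],[0,0,0]],
    [[0,0,0],[0,0,0]],
    [[0,0,0],[0,0,0]]
  ],
  "fingers": -1,
  "grip_force": 20
}}

```text
time: 0.82
eef_pos: [0.6362, 0.109, 0.2014]
tcp_rot: [0.708, 0.707, 0.001, 0.001]
contact_force: [1.0, -0.2, 0.1]
opening: -0.001
finger_force: 0.0
```

Run:
```python
from h import *
s=readout.get_state(); im=cams.read_camera('wrist'); cv2.imwrite('pics/w1.png',im[:,:,::-1])
p=(s['eef_pos'],s['tcp_rot']); print(s['time'],p,s['opening'],s['contact_force'])
r=blob(im,'yellow',(283,150),200); print(r)
if r: print((onplane('wrist',r[0],.038,p)*1000).round(1))
```

```text
0.8167 (array([0.63621337, 0.10899084, 0.20144095]), array([0.70751184, 0.70670029, 0.00081126, 0.00101743])) -0.0014039206241266684 [ 1.04927193 -0.20737484  0.07891987]
(array([279.00406918, 125.36113937]), array([262, 108,  35,  36, 983], dtype=int32))
[631.7 173.2  38. ]
```

View pics/w1.png

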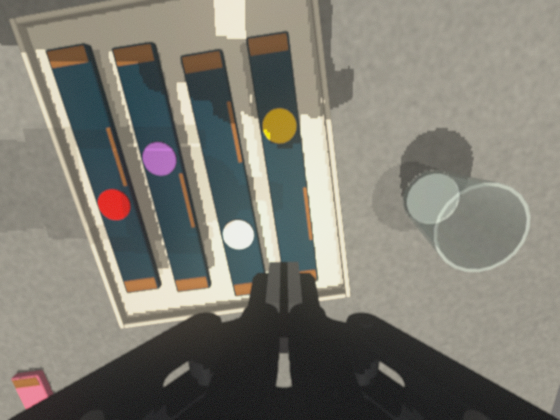

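The wrist view shows the yellow spot at (279,125), with the shut fingertips at (285,270). The three views agree on a spot at about (632.5,172.5) mm.

{"op": "step_arm", "data": {
  "increments": [
    [[-2,32,0],[0,0,0]],
    [[-2,31,-20],[0,0,0]],
    [[0,0,-40],[0,0,0]],
    [[0,0,-30],[0,0,0]],
    [[0,0,-20],[0,0,0]],
    [[0,0,0],[0,0,0]],
    [[0,0,0],[0,0,0]],
    [[0,0,0],[0,0,0]]
  ]
}}

```text
time: 1.53
eef_pos: [0.6329, 0.1725, 0.0924]
tcp_rot: [0.707, 0.707, 0.002, 0.001]
contact_force: [-0.2, 0.2, -0.5]
opening: -0.003
finger_force: 0.0
```

Run:
```python
from h import *
F=[]
for i in range(5):
    im=cams.read_camera('wrist'); s=readout.get_state(); F.append(np.r_[s['contact_force'],s['eef_pos']*1000])
print(np.array(F).round(2)); cv2.imwrite('pics/w2.png',im[:,:,::-1])
cv2.imwrite('pics/s2.png',cv2.resize(np.hstack([im[150:360,180:400],cv2.resize(cams.read_camera('side')[110:215,190:300],(220,210))]),None,fx=1.8,fy=1.8)[:,:,::-1])
```

```text
[[ 9.0000e-02 -8.2000e-01 -8.0000e-02  6.3324e+02  1.7265e+02  9.3120e+01]
 [ 5.7000e-01  9.5000e-01  2.7000e-01  6.3316e+02  1.7279e+02  9.3200e+01]
 [-6.9000e-01 -3.3000e-01  6.0000e-02  6.3288e+02  1.7284e+02  9.2980e+01]
 [-7.0000e-02  1.2000e-01 -2.0000e-02  6.3253e+02  1.7292e+02  9.2560e+01]
 [-3.8000e-01  1.8000e-01  8.0000e-02  6.3214e+02  1.7299e+02  9.2060e+01]]
```

View pics/s2.png

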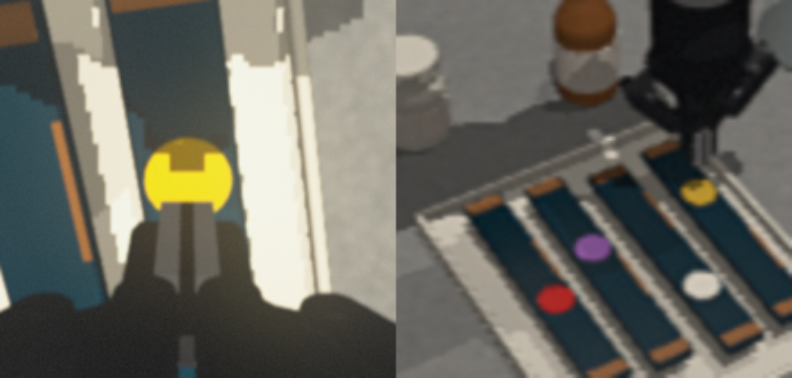

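The fingertips are above the spot and centred across the slat. I'll lower in small steps, watching the force.

{"op": "step_arm", "data": {
  "increments": [
    [[0,0,-15],[0,0,0]],
    [[0,0,-10],[0,0,0]],
    [[0,0,-4],[0,0,0]],
    [[0,0,-2],[0,0,0]],
    [[0,0,-1],[0,0,0]],
    [[0,0,0],[0,0,0]],
    [[0,0,0],[0,0,0]],
    [[0,0,0],[0,0,0]]
  ]
}}

```text
time: 2.5
eef_pos: [0.6314, 0.1731, 0.0584]
tcp_rot: [0.707, 0.707, 0.0, 0.0]
contact_force: [-0.7, 0.1, -0.2]
opening: 0.004
finger_force: 0.0
```

{"op": "step_arm", "data": {
  "increments": [
    [[0,0,-1],[0,0,0]],
    [[0,0,0],[0,0,0]],
    [[0,0,0],[0,0,0]]
  ]
}}

```text
time: 2.75
eef_pos: [0.6311, 0.173, 0.0571]
tcp_rot: [0.707, 0.707, 0.0, 0.0]
contact_force: [0.3, 0.3, -0.4]
opening: -0.002
finger_force: 0.0
```

{"op": "step_arm", "data": {
  "increments": [
    [[0,0,-1],[0,0,0]],
    [[0,0,0],[0,0,0]],
    [[0,0,0],[0,0,0]]
  ]
}}

```text
time: 3.0
eef_pos: [0.6312, 0.1731, 0.0565]
tcp_rot: [0.707, 0.707, 0.0, 0.0]
contact_force: [-0.4, 1.1, 1.7]
opening: -0.001
finger_force: 1.0
```

{"op": "step_arm", "data": {
  "increments": [
    [[0,0,-1.5],[0,0,0]],
    [[0,0,0],[0,0,0]],
    [[0,0,0],[0,0,0]],
    [[0,0,0],[0,0,0]],
    [[0,0,0],[0,0,0]],
    [[0,0,0],[0,0,0]]
  ]
}}

```text
time: 3.5
eef_pos: [0.6312, 0.1731, 0.0547]
tcp_rot: [0.707, 0.707, 0.0, 0.0]
contact_force: [0.6, 0.2, 2.8]
opening: -0.001
finger_force: 1.5
```

{"op": "step_arm", "data": {
  "increments": [
    [[0,0,0],[0,0,0]],
    [[0,0,0],[0,0,0]],
    [[0,0,0],[0,0,0]],
    [[0,0,0],[0,0,0]]
  ]
}}

```text
time: 3.83
eef_pos: [0.6312, 0.1731, 0.0547]
tcp_rot: [0.707, 0.707, 0.0, 0.0]
contact_force: [-0.3, 0.3, 2.1]
opening: -0.002
finger_force: 1.5
```

{"op": "step_arm", "data": {
  "increments": [
    [[0,0,0],[0,0,0]],
    [[0,0,0],[0,0,0]],
    [[0,0,0],[0,0,0]]
  ]
}}

```text
time: 4.08
eef_pos: [0.6312, 0.173, 0.0546]
tcp_rot: [0.707, 0.707, 0.0, 0.0]
contact_force: [0.4, 0.2, 3.8]
opening: -0.001
finger_force: 1.5
```

{"op": "step_arm", "data": {
  "increments": [
    [[0,0,3],[0,0,0]],
    [[0,0,8],[0,0,0]],
    [[0,0,20],[0,0,0]],
    [[0,0,40],[0,0,0]],
    [[0,0,40],[0,0,0]],
    [[0,0,40],[0,0,0]],
    [[0,0,0],[0,0,0]],
    [[0,0,0],[0,0,0]]
  ]
}}

```text
time: 4.75
eef_pos: [0.6324, 0.1732, 0.2099]
tcp_rot: [0.707, 0.707, 0.003, 0.002]
contact_force: [-0.1, -0.1, -0.3]
opening: 0.001
finger_force: 0.0
```

Run:
```python
from h import *
im=cams.read_camera('side'); cv2.imwrite('pics/side3.png',im[:,:,::-1])
r=blob(im,'yellow',(274,163)); print(r); print((onplane('side',r[0],.038)*1000).round(1)); s=readout.get_state(); print(s['eef_pos'],s['contact_force'])
```

```text
(array([273.71186441, 162.98305085]), array([269, 160,  11,   7,  59], dtype=int32))
[632.8 171.5  38. ]
[0.63090684 0.17300762 0.20658016] [-0.05334668 -0.29129678 -0.26004994]
```

The slat hasn't moved. Next I'll go to a viewing pose short of the timer.

{"op": "step_arm", "data": {
  "increments": [
    [[-7,-39,1],[0,0,0]],
    [[-7,-39,1],[0,0,0]],
    [[-7,-39,1],[0,0,0]],
    [[-7,-39,1],[0,0,0]],
    [[-7,-39,1],[0,0,0]],
    [[-7,-39,1],[0,0,0]],
    [[-7,-39,1],[0,0,0]],
    [[-7,-39,1],[0,0,0]]
  ]
}}

```text
time: 5.47
eef_pos: [0.5727, -0.1401, 0.2104]
tcp_rot: [0.707, 0.707, -0.001, -0.003]
contact_force: [0.3, 0.4, 0.4]
opening: -0.001
finger_force: 0.0
```

{"op": "step_arm", "data": {
  "increments": [
    [[-7,-39,0],[0,0,0]],
    [[-7,-39,0],[0,0,0]],
    [[-7,-39,0],[0,0,0]],
    [[-7,-39,0],[0,0,0]],
    [[-7,-39,0],[0,0,0]],
    [[-7,-35,0],[0,0,0]],
    [[0,0,0],[0,0,0]],
    [[0,0,0],[0,0,0]]
  ]
}}

```text
time: 6.13
eef_pos: [0.5311, -0.3699, 0.2102]
tcp_rot: [0.708, 0.706, 0.0, -0.003]
contact_force: [-0.4, 0.8, -0.7]
opening: -0.003
finger_force: 0.0
```

Run:
```python
from h import *
for i in range(4): im=cams.read_camera('wrist')
s=readout.get_state(); im=cams.read_camera('wrist'); cv2.imwrite('pics/w4.png',im[:,:,::-1])
p=(s['eef_pos'],s['tcp_rot']); print(s['time'],p)
for k in('green','red'):
    r=blob(im,k,(283,150),280); print(k,r)
    if r: print((onplane('wrist',r[0],.061,p)*1000).round(1))
```

```text
6.3333 (array([ 0.53291659, -0.36719867,  0.21220084]), array([ 7.06563878e-01,  7.07647973e-01,  8.57201119e-05, -1.35112916e-03]))
green (array([282.64432432, 124.90702703]), array([266, 108,  34,  35, 925], dtype=int32))
[ 530.6 -301.7   61. ]
red (array([301.92201835, 203.96444954]), array([286, 187,  33,  34, 872], dtype=int32))
[ 547.1 -366.9   61. ]
```

View pics/w4.png

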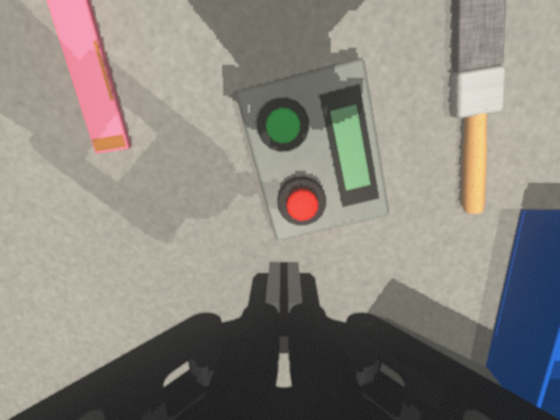

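The wrist view shows the green key at (283,125) and the red key at (302,204). Combining the views puts the green key at about (532,-303.5) mm.

{"op": "step_arm", "data": {
  "increments": [
    [[0,33,0],[0,0,0]],
    [[0,32,-20],[0,0,0]],
    [[0,0,-40],[0,0,0]],
    [[0,0,-40],[0,0,0]],
    [[0,0,-20],[0,0,0]],
    [[0,0,0],[0,0,0]],
    [[0,0,0],[0,0,0]],
    [[0,0,0],[0,0,0]]
  ]
}}

```text
time: 7.05
eef_pos: [0.5344, -0.3043, 0.0957]
tcp_rot: [0.707, 0.707, 0.0, 0.002]
contact_force: [0.1, -0.3, 0.1]
opening: -0.004
finger_force: 0.0
```

Run:
```python
from h import *
F=[]
for i in range(6):
    im=cams.read_camera('wrist'); s=readout.get_state(); F.append(s['eef_pos']*1000)
print(np.array(F).round(1)); cv2.imwrite('pics/w5.png',cv2.resize(np.hstack([im[150:360,180:400],cv2.resize(cams.read_camera('side')[260:365,260:370],(220,210))]),None,fx=1.8,fy=1.8)[:,:,::-1])
```

```text
[[ 534.6 -304.8   96.4]
 [ 534.7 -305.    96.6]
 [ 534.5 -305.    96.4]
 [ 534.2 -304.9   96. ]
 [ 533.9 -304.7   95.6]
 [ 533.6 -304.6   95.1]]
```

View pics/w5.png

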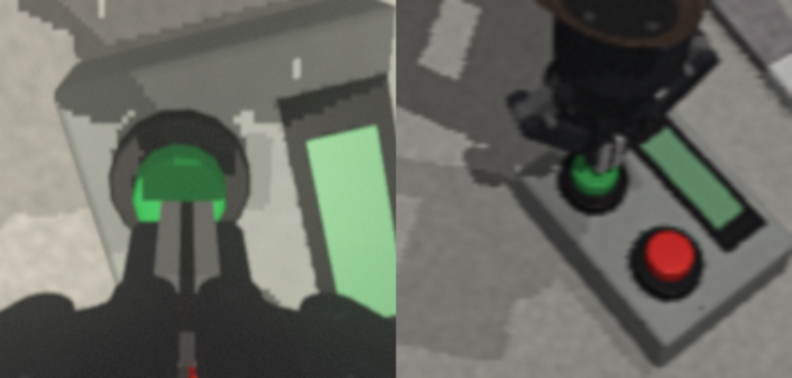

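The fingertips are over the green key, about 1.5 mm too far in +x. I'll correct that and press.

{"op": "step_arm", "data": {
  "increments": [
    [[-1.5,1,-8],[0,0,0]],
    [[0,0,-6],[0,0,0]],
    [[0,0,-2],[0,0,0]],
    [[0,0,-2],[0,0,0]],
    [[0,0,-2],[0,0,0]],
    [[0,0,0],[0,0,0]],
    [[0,0,0],[0,0,0]]
  ]
}}

```text
time: 7.98
eef_pos: [0.5313, -0.3029, 0.0747]
tcp_rot: [0.707, 0.707, -0.0, -0.001]
contact_force: [-4.0, 2.3, 8.9]
opening: -0.004
finger_force: 4.1
```

{"op": "step_arm", "data": {
  "increments": [
    [[0,0,-1],[0,0,0]],
    [[0,0,0],[0,0,0]],
    [[0,0,0],[0,0,0]]
  ]
}}

```text
time: 8.23
eef_pos: [0.5313, -0.3029, 0.0746]
tcp_rot: [0.707, 0.707, -0.0, -0.001]
contact_force: [-5.3, 2.6, 12.2]
opening: -0.001
finger_force: 6.0
```

{"op": "step_arm", "data": {
  "increments": [
    [[0,0,-0.5],[0,0,0]],
    [[0,0,0],[0,0,0]],
    [[0,0,0],[0,0,0]]
  ]
}}

```text
time: 8.48
eef_pos: [0.5314, -0.3029, 0.0746]
tcp_rot: [0.707, 0.707, -0.0, -0.001]
contact_force: [-5.6, 3.0, 14.2]
opening: -0.001
finger_force: 7.0
```

The key is at its stop: the force climbs while the height no longer changes. I'll release it and draw off.

{"op": "step_arm", "data": {
  "increments": [
    [[0,0,5],[0,0,0]],
    [[0,0,10],[0,0,0]],
    [[0,0,30],[0,0,0]],
    [[0,0,40],[0,0,0]],
    [[0,0,40],[0,0,0]],
    [[0,0,20],[0,0,0]],
    [[0,0,0],[0,0,0]],
    [[0,0,0],[0,0,0]]
  ]
}}

```text
time: 9.15
eef_pos: [0.5321, -0.3034, 0.2189]
tcp_rot: [0.707, 0.707, 0.0, 0.002]
contact_force: [0.2, 0.1, -0.7]
opening: -0.001
finger_force: 0.0
```

Run:
```python
from h import *
im=cams.read_camera('side'); cv2.imwrite('pics/side6.png',im[:,:,::-1])
o=cv2.imread('pics/side0.png')[:,:,::-1].copy()
for k,p in(('yellow',(274,163)),('green',(315,307)),('red',(335,330)),('red',(235,193)),('lilac',(244,179))):
    a,b=blob(o,k,p),blob(im,k,p); print(k,a[0].round(1),b[0].round(1) if b else None)
s=readout.get_state(); print(s['time'],s['eef_pos'],s['contact_force'])
```

```text
yellow [273.8 162.9] None
green [314.9 307. ] [314.9 307.1]
red [335.6 330.4] [335.5 330.5]
red [234.2 192.6] [234.  192.5]
lilac [244.6 179.1] [244.3 178.5]
9.2 [ 0.53119513 -0.30272679  0.21657997] [-0.46119878 -0.28234815 -1.10151068]
```

View pics/side6.png

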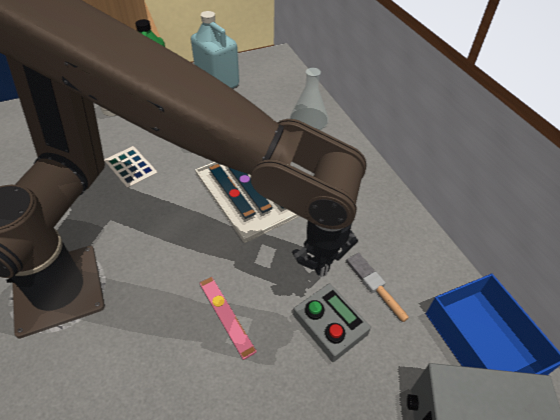

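In the side view the green key is back up at (315,307), the gripper is clear, and everything visible is in place. The arm hides the yellow spot here, but I checked it after the touch.

```bash
python3 -c "
from plant import sign_off
print(sign_off())"
```

```text
the job is handed in; nothing more can be done
None
```

The job is handed in: I rested the fingertips on the yellow spot at about 2–4 N for just over a second without moving the slat, drew clear, then pressed the green key to its stop and let it come back up.

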